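Test the bench breaker and hold the socket flap open

ROBOT

A 7-joint arm with a two-finger parallel gripper is mounted at the origin on a cart in front of the work surface, level with it; the furniture and walls round the work are solid. World frame = base frame: x ahead of the robot, y to its left, z up, the work surface at z = 0. Lengths are in mm, angles in rad, forces in N, time in s.
With the tool pointing down it reaches from about 425 to 1025 mm from the base axis. Payload 3.6 kg.
Tool frame: the origin (TCP) lies midway between the tips of the shut fingers; the grasp point (between the pads) lies 19 mm behind it; z points along the fingers, y is the line along which they close (so a half turn about z gives the same grasp; the last joint's range is limited). The gripper opens to 85 mm and grips with 20 to 120 N. Pads are 22 mm wide; open, the fingers measure 114 mm over their backs; the gripper's body (76 mm by 85 mm) begins 54 mm behind the grasp point. The pads swing forward as they close: fully open they stand 13 mm farther back than shut.
Start: joints at [-1.274, 0.591, 0.048, 1.609, -0.033, 0.943, -0.034], TCP at [275.498, 670.619, 231.302] pointing down, gripper open.
Joint ranges: [-2.69, 2.69], [-0.47, 2.24], [-1.27, 1.36], [0.19, 2.51], [-1.53, 4.68], [0.08, 2.07], [-3.09, 3.09]. Speed limits (rad/s): [2.57, 2.57, 3.14, 3.14, 3.14, 3.14, 3.14].

INTERFACE

Orientations are given as a rotation vector (axis times angle).
In Python, from cell import bot gives the robot as it stands.
- The arm moves only by the shell command python3 jog.py [OPENING] [FORCE], which reads ROWS from standard input. ROWS is a JSON list of rows, 1 to 20 of them, each written [[dx, dy, dz], turn]: dx, dy, dz in shares of the most that a row can go, 1 being 62.5 mm, then a turn about the tool's z in units of 0.1 rad; each row shifts and turns the commanded pose from where the row before left it, along the tool's axes as they then stand; what a row does not reach is not made up. A row lasts 1/8 s, in which the tool goes at most 62.5 mm and 0.188 rad, less where a joint would pass 70% of its speed; a pose out of reach is approached as far as the arm can. OPENING is the opening from 0.0 (shut) to 1.0 (fully open), set as the command begins (- or left out keeps the last). The fingers move at their own pace and stop on an object; FORCE is the grip in N (left out, the last holds). Time passes only in rows, so rows that do not move let the fingers close. It prints the time, the measured TCP pose, the force, the opening and the grip force at its end. Input that does not fit is refused with a message, and nothing moves.
- bot.get_obs(): the state, without advancing time (a new reading comes with each control period).
- bot.capture(name): name is "scene" or "top" or "wrist"; returns the picture (384x512x3 uint8, blue, green, red); there is no depth.
- bot.camera_model(name): a dict with "camera_matrix" (3x3 intrinsics, pixels), "cam_to_world" (4x4, takes a point from camera to world coordinates). Camera axes: x right, y up, looking along -z (the intrinsics and any distortion apply to the point x, -y, -z); pixel columns grow to the right and rows downward; lengths in mm; the calibration is good to about 2 mm. The wrist camera is an equidistant fisheye: a pixel r from the principal point sees the ray r / f radians off the axis. A picture is of the moment at which its call begins: read the wrist's pose just before it. camera_model takes no time and is no camera call; for the wrist camera it gives the pose at the moment of the call.
- bot.hand_in(): hands the job in; it is judged then, once.
The state is a dict: "time_s": time; "q": joint angles; "qd": joint speeds; "joint_torque": joint torques, N m; "position": TCP position; "tool_rot": TCP orientation; "contact_force": force on the tool from outside, world axes, zero at the start; "wrist_torque": the same for the moment, N m; "width": opening from 0.0 (shut) to 1.0 (fully open); "gripper_force": force on a finger pad.
Only numpy, scipy, OpenCV 4.12 (cv2) and the standard library are available. Lean on these libraries where they do the work, as an engineer would, in place of code of your own. Each camera call takes 0.05 s, during which the arm holds its last target. There are 200 camera calls.

TASK

Get the bench socket ready for plugging in: press the breaker's test button so that its lever drops, then lift the lever back up until it stays up by itself. Then raise the sprung flap of the larger socket box by its tab and finish while holding it open at 60 degrees with the gripper (within 8 degrees; do not let go, it would snap shut). Leave the smaller socket's flap shut and the things lying about where they are.

Things in the scene. Friction and masses are not known exactly. Their poses are not given: they have to be found in the camera images.
- breaker_box: Residual-current breaker: grey case 100 (x) x 84 (y) x 60 (z) mm screwed flat to the desk, controls on its top. Origin at the centre of the underside; +x away from the robot (yaw within 0.25 rad), z up. The lever's pivot line (along y) is at (12, 18, 60) mm, the button's axis at (-16, -22) mm in this frame.
- button_top (a point): Centre of the top of the round test button (21 mm across, standing 10 mm proud of the case top; stroke 6 mm straight down, resistance 2 N at first and 4.5 N at the end).
- breaker_button (a joint): Stroke of the test button in m: 0 = out, 0.006 = fully in; it springs back by itself. From about 2.5 mm it releases the lever.
- lever_tip (a point): Centre of the lever's rounded head (9 x 24 x 12 mm, 24 along the case's y), 42 mm from the pivot; it can be pinched across the 24 mm; the black stem below it is 7 x 14 mm.
- breaker_lever (a joint): Lever angle in rad: about 0 = upright (on, latched, as at the start), about 0.80 = dropped 45 degrees toward the case's -x (tripped). A light spring (0.03 N m) drops it. Pushed upright and slightly past (stop at -0.16) it clicks over the latch; from 0.45 on this needs up to 0.12 N m and the button dips by itself. Let go, it stays at 0 (under 0.05).
- large_outlet: The larger of two similar socket boxes: grey case 110 (x) x 100 (y) x 52 (z) mm screwed to the desk, left or right of the breaker. Origin at the centre of the underside; +x away from the robot (yaw within 0.25 rad), z up. A sprung flap, 102 x 92 x 6 mm, lies shut on top, mid-plane 63 mm above the desk; its lift tab sticks out beyond the front face (55 mm before the origin).
- large_hinge (a point): Middle of the flap's hinge line, (47, 0, 62) mm in the larger box's frame. The flap's hinge runs along the box's y at the far upper edge; the flap reaches from it toward the box's -x. Its orientation is that of the box.
- large_tab (a point): Centre of the flap's lift tab: a tongue 18 mm wide (along y), 9 mm thick, sticking out 38 mm from the middle of the flap's free edge; the point is 19 mm from that edge, 19 mm from the tab's end and 121 mm from the hinge. Free air below it; it can be pinched across its 18 mm width from above. It turns with the flap.
- large_flap (a joint): Opening angle of the larger flap in rad: 0 = shut (flat), 1.571 = upright, stop at 1.7; it starts shut. A spring shuts it from any angle: about 0.12 N m shut, 0.25 N m at 60 degrees (about 1 to 2.5 N at the tab).
- small_outlet: The smaller socket box, 84 x 74 x 52 mm, with a 76 x 62 mm sprung flap whose tab is 14 mm wide and 30 mm long. To be left alone. Origin at the centre of the underside. (A tall stereo microscope stands at the left of the desk, about x 0.6 to 0.75, y 0.35 to 0.75: keep the arm clear of it.).
- small_flap (a joint): Opening angle of the smaller flap in rad; 0 = shut.
- multimeter: Bystander: handheld meter lying on its back, 140x70x43 mm. Origin under its centre.
- solder_reel_blue: Bystander: small reel of solder, 46 mm across, 18 mm high. Origin under its centre.
- board_blue: Bystander: bare circuit board, 50x70x8 mm. Origin under its centre.
- glue_jar: Bystander: jar with screw cap, 38 mm across, 50 mm high. Origin under its centre.
- lighter: Bystander: lighter, 78x25x14 mm. Origin under its centre.
- screwdriver_blue: Bystander: thin screwdriver, 144 mm long, 11 mm high. Origin under its centre.
- flush_cutter: Bystander: flush cutter, 132x44x11 mm. Origin under its centre.

How it is judged:
By the outcome, as a careful person would: the job done as asked, in the order asked, and still so for the second after the job is handed in, while the arm keeps its last pose, push and grip.
It also fails if it takes over 64 s, if anything falls off the work surface, if the arm or the gripper's body presses on something with over 40 N, if the wrist force passes 120 N, or if a joint passes its speed limit or range.

## Working session

There is one attempt and no reset: what is moved stays moved. The work goes in short steps, Python scripts to look and compute and a shell command to move; the robot and the scene stay as the last step left them, time stands still between calls to the robot, and variables do not carry over. Pictures are saved under pics/ and viewed, at most 10 in all, crops included, and the job is handed in when it is done.

```bash
ls; mkdir -p pics; python3 - <<'E'
from cell import bot
import cv2
o=bot.get_obs();print({k:o[k] for k in('time_s','position','tool_rot','width','contact_force')})
for n in('scene','top'):
    im=bot.capture(n);cv2.imwrite(f'pics/{n}0.png',im);m=bot.camera_model(n);print(n,m)
E
```

```text
cell.py
jog.py
pics
{'time_s': 0.0, 'position': array([275.16637384, 669.85084969, 230.1489197 ]), 'tool_rot': array([-0.60821546, -3.08183348,  0.00347747]), 'width': 1.0011262192657573, 'contact_force': array([ 0.17193659,  0.67972287, -0.56938501])}
scene {'camera_matrix': array([[375.2508539 ,   0.        , 256.97337151],
       [  0.        , 375.2508539 , 192.28872286],
       [  0.        ,   0.        ,   1.        ]]), 'cam_to_world': array([[ 5.35938237e-01,  5.98598785e-01, -5.95356785e-01,
         7.20456210e+00],
       [-8.44161697e-01,  3.90556344e-01, -3.67228500e-01,
        -4.10653608e+02],
       [ 1.26978358e-02,  6.99389189e-01,  7.14628245e-01,
         7.29768710e+02],
       [ 0.00000000e+00,  0.00000000e+00,  0.00000000e+00,
         1.00000000e+00]])}
top {'camera_matrix': array([[406.43403728,   0.        , 254.76927191],
       [  0.        , 406.43403728, 191.5580527 ],
       [  0.        ,   0.        ,   1.        ]]), 'cam_to_world': array([[ 1.61595365e-02,  9.94221844e-01, -1.06121604e-01,
         4.55913863e+02],
       [-9.99801674e-01,  1.73027156e-02,  9.86044352e-03,
        -6.88969776e+01],
       [ 1.16396603e-02,  1.05941217e-01,  9.94304268e-01,
         1.07755704e+03],
       [ 0.00000000e+00,  0.00000000e+00,  0.00000000e+00,
         1.00000000e+00]])}
```

```bash
python3 - <<'E'
import cv2
for n in('scene','top'):
    cv2.imwrite(f'pics/{n}0b.png',cv2.resize(cv2.imread(f'pics/{n}0.png'),(800,600),interpolation=cv2.INTER_CUBIC))
E
```

```text
(no output)
```

View pics/top0b.png

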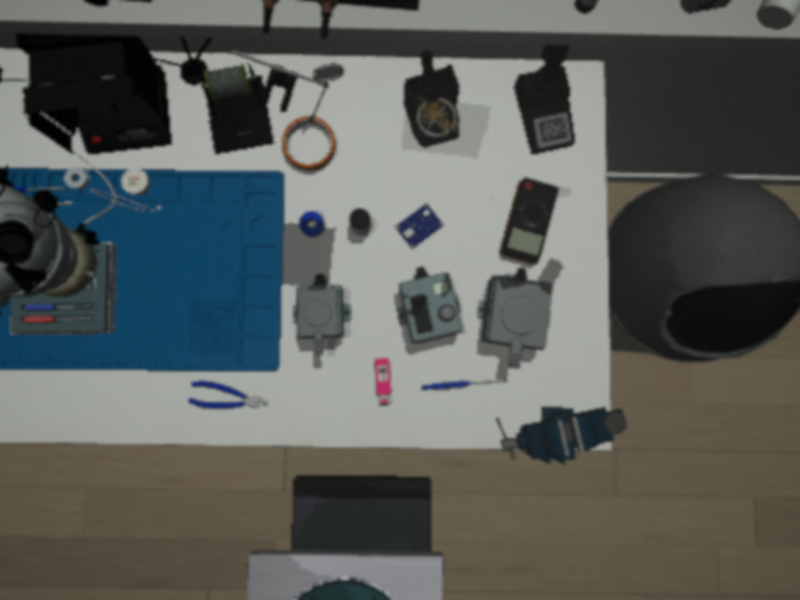

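View pics/scene0b.png

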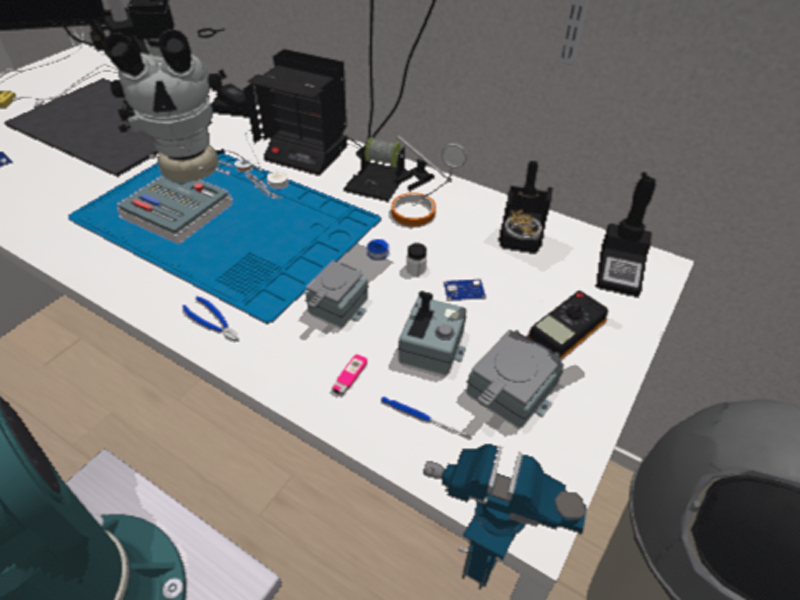

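The top view shows the breaker at about (430,307), the large box at (517,312) with its tab at (515,355), and the small box at (320,312), on the 800x600 scale. The scene view agrees: lever at (425,310), button at (445,330), large tab at (487,395). Next I'll get rough positions, then use the wrist camera from close up.

```bash
cat > h.py <<'E'
import numpy as np, cv2
from scipy.spatial.transform import Rotation as R
from cell import bot
def ray(m,px,fish=False):
    K=m['camera_matrix'];T=m['cam_to_world']
    a=np.array([(px[0]-K[0,2])/K[0,0],(px[1]-K[1,2])/K[1,1]])
    if fish:
        t=np.hypot(*a);s=np.sin(t)/t if t>1e-9 else 1.;d=np.array([a[0]*s,-a[1]*s,-np.cos(t)])
    else: d=np.array([a[0],-a[1],-1.])
    d=T[:3,:3]@d;return T[:3,3],d/np.linalg.norm(d)
def plane(r,z): return r[0]+r[1]*(z-r[0][2])/r[1][2]
def meet(rs):
    A=sum(np.eye(3)-np.outer(d,d) for _,d in rs);b=sum((np.eye(3)-np.outer(d,d))@c for c,d in rs)
    p=np.linalg.solve(A,b);return p,max(np.linalg.norm(np.cross(p-c,d)) for c,d in rs)
def proj(m,p,fish=False):
    K=m['camera_matrix'];T=m['cam_to_world'];c=T[:3,:3].T@(np.asarray(p,float)-T[:3,3]);c=c*[1,-1,-1]
    n=np.hypot(c[0],c[1]);k=np.arctan2(n,c[2])/n if fish else 1/c[2]
    return K[0,0]*c[0]*k+K[0,2],K[1,1]*c[1]*k+K[1,2]
def totool(target):  # world point -> TCP delta in tool axes
    o=bot.get_obs();return R.from_rotvec(o['tool_rot']).inv().apply(np.asarray(target)-o['position'])
E
python3 - <<'E'
from h import *
mt,ms=bot.camera_model('top'),bot.camera_model('scene')
k=1.5625
for n,a,b in(('button',(447,312),(446,329)),('largetab',(515,355),(487,394)),('largecorner TL flap',(490,276),(518,333))):
    print(n,meet([ray(mt,np.array(a)/k),ray(ms,np.array(b)/k)]))
o=bot.get_obs();print(R.from_rotvec(o['tool_rot']).as_matrix().round(3))
T=bot.camera_model('wrist');print(T, R.from_rotvec(o['tool_rot']).inv().apply(T['cam_to_world'][:3,3]-o['position']))
print(totool([520,-200,330]))
E
```

```text
button (array([ 545.14153299, -158.04417263,   66.4632918 ]), np.float64(0.6566363074796173))
largetab (array([ 476.95394634, -265.14314442,   61.84699956]), np.float64(2.2808737466640565))
largecorner TL flap (array([ 612.72347346, -239.37013559,   42.28514326]), np.float64(10.340340199974596))
[[-0.925  0.38  -0.001]
 [ 0.38   0.925 -0.002]
 [-0.    -0.002 -1.   ]]
{'camera_matrix': array([[297.31863964,   0.        , 254.73326345],
       [  0.        , 297.31863964, 189.61724304],
       [  0.        ,   0.        ,   1.        ]]), 'cam_to_world': array([[ 3.79903773e-01, -8.84090806e-01, -2.72133370e-01,
         2.05465545e+02],
       [ 9.25024312e-01,  3.62527200e-01,  1.13595997e-01,
         6.98687170e+02],
       [-1.77342801e-03, -2.94885531e-01,  9.55530941e-01,
         3.71779520e+02],
       [ 0.00000000e+00,  0.00000000e+00,  0.00000000e+00,
         1.00000000e+00]])} [  75.4068657    -0.17681092 -141.51988835]
[-556.94602617 -711.91552746  -98.23131339]
```
Note tool y axis world = (0.38,0.925), tool x = (-0.925,0.38). Camera at tool +x 75 (behind, toward base).

The rows are not in the units I measure in: shifts go in shares of 62.5 mm and turns go in units of 0.1 rad. I convert before sending: -44.5 mm is -0.712, -35 mm is -0.56, -0.1 rad is -1.

```bash
echo '[[[-0.32, -0.4, -0.096], 0], [[-0.56, -0.712, -0.096], 0], [[-0.56, -0.712, -0.096], 0], [[-0.56, -0.712, -0.096], 0], [[-0.56, -0.712, -0.096], 0], [[-0.56, -0.712, -0.096], 0], [[-0.56, -0.712, -0.096], 0], [[-0.56, -0.712, -0.096], 0], [[-0.56, -0.712, -0.096], 0], [[-0.56, -0.712, -0.096], 0], [[-0.56, -0.712, -0.096], 0], [[-0.56, -0.712, -0.096], -1], [[-0.56, -0.712, -0.096], -1], [[-0.48, -0.712, 0], -1], [[-0.48, -0.712, 0], -1], [[-0.48, -0.712, 0], 0], [[0, 0, 0], 0]]' | python3 jog.py 0 30
python3 - <<'E'
from h import *
m=bot.camera_model('wrist');im=bot.capture('wrist');cv2.imwrite('pics/w1.png',im);np.save('w1.npy',m['cam_to_world'])
o=bot.get_obs();print(o['time_s'],o['position'],R.from_rotvec(o['tool_rot']).as_matrix().round(3),totool([480,-200,330]))
cv2.imwrite('pics/w1b.png',cv2.resize(im,(800,600),interpolation=cv2.INTER_CUBIC))
E
```

```text
time_s: 2.22
position: [554.1, -157.2, 309.1]
tool_rot: [-0.006, 3.141, -0.005]
contact_force: [-0.4, -0.5, -0.5]
width: -0.003
gripper_force: 0.0
2.275 [ 552.87699405 -154.23923968  308.71007355] [[-1.    -0.007 -0.001]
 [-0.007  1.    -0.001]
 [ 0.001 -0.001 -1.   ]] [ 73.20300733 -45.28843564 -21.1811645 ]
```

View pics/w1b.png

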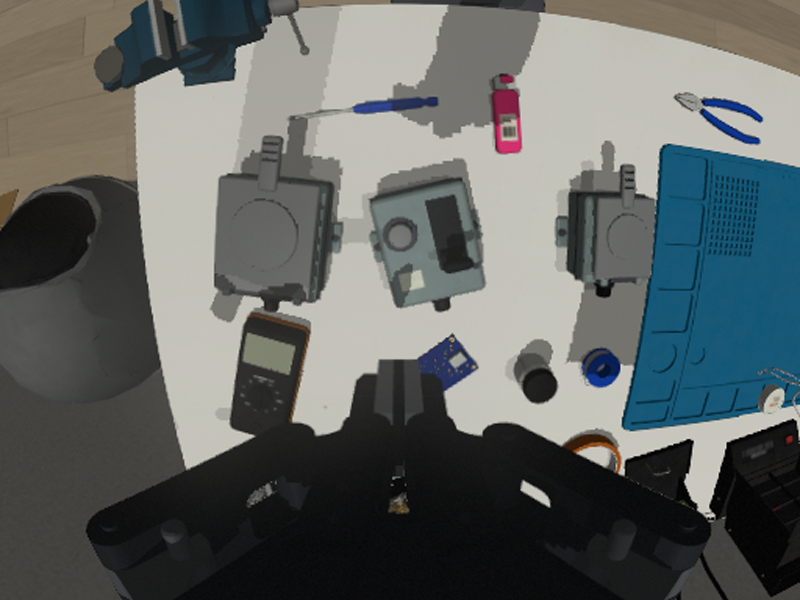

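The wrist view shows the button at (400,235), lever slot and head at (445,225–262), the large box's tab at (270,160), and the fingertips at (400,365). Next is a second viewpoint for parallax.

```bash
echo '[[[0, -0.4, 0], 0], [[0, -0.56, 0], 0], [[0, -0.32, 0], 0], [[0, 0, 0], 0]]' | python3 jog.py
python3 - <<'E'
from h import *
m=bot.camera_model('wrist');im=bot.capture('wrist');cv2.imwrite('pics/w2.png',im);np.save('w2.npy',m['cam_to_world'])
a=cv2.imread('pics/w1.png')
# same-size crops, 2.9x : w1 on left, w2 on right -> two stacked rows, 270x100 px regions
c1=a[75:205,125:325];c2=im[75:205,150:350] 
z=lambda c:cv2.resize(c,(600,390)[0:2] if 0 else (460,299),interpolation=cv2.INTER_CUBIC)
cv2.imwrite('pics/w12.png',np.vstack([z(c1),z(c2)]))
print(proj(m,[545,-158,70],True),proj(m,[477,-265,63],True))
E
```

```text
time_s: 2.78
position: [553.0, -232.9, 309.2]
tool_rot: [0.013, -3.141, -0.0]
contact_force: [-0.1, 0.9, -0.1]
width: 0.0
gripper_force: 0.0
(np.float64(311.76542172730484), np.float64(153.7855426390579)) (np.float64(230.26795686390946), np.float64(100.33219371589071))
```

View pics/w12.png

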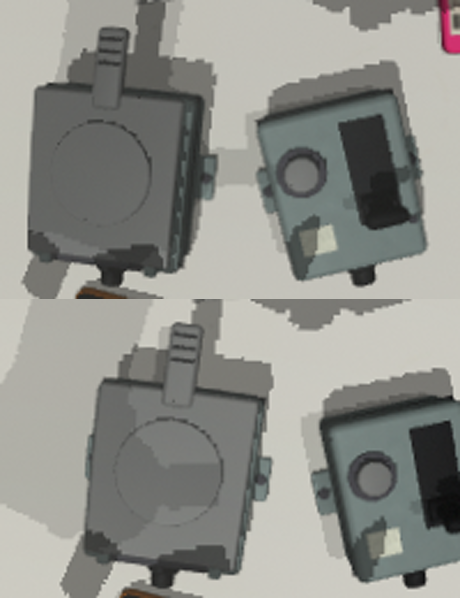

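In these crops (scale 2.3) the button is at (303,173) in view 1 and (374,176) in view 2. The tab ends at (114,29) and (188,26), with its roots at (106,106) and (178,105). Now I'll triangulate.

```bash
python3 - <<'E'
from h import *
m=bot.camera_model('wrist');m1=dict(m,cam_to_world=np.load('w1.npy'));m2=dict(m,cam_to_world=np.load('w2.npy'))
P=lambda x,y,ox:(ox+(x+.5)/2.3-.5,75+(y+.5)/2.3-.5)
P1=lambda x,y:P(x,y,125);P2=lambda x,y:P(x,y,150)
pts=dict(button=((303,173),(374,176)),tabend=((115,29),(188,26)),tabroot=((106,106),(178,105)),disc=((100,174),(169,173)),
 fFL=((36,88),(101,81)),fFR=((184,97),(264,101)),fBR=((168,270),(236,275)),fBL=((28,258),(85,256)),bFL=((258,122),(322,121)),bBL=((297,280),(361,281)))
H=dict(button=70,tabend=67,tabroot=67,disc=66,fFL=66,fFR=66,fBR=66,fBL=66,bFL=60,bBL=60)
for n,(a,b) in pts.items():
    r=[ray(m1,P1(*a),1),ray(m2,P2(*b),1)]
    p,e=meet(r);print(n,p.round(1),round(e,1),'@H',H[n],plane(r[0],H[n])[:2].round(1),plane(r[1],H[n])[:2].round(1))
for c in((391,91),(428,247)): print('b R corners',plane(ray(m1,P1(*c),1),60).round(1))
print(totool([0,0,0]),bot.get_obs()['position'])
E
```

```text
button [ 543.5 -155.7   61.3] 0.5 @H 70 [ 542.5 -155.7] [ 541.6 -157.4]
tabend [ 458.3 -263.7   61. ] 0.1 @H 67 [ 458.8 -262. ] [ 458.5 -263.2]
tabroot [ 503.  -268.9   65.8] 0.0 @H 67 [ 502.9 -268.6] [ 502.9 -268.8]
disc [ 542.3 -274.4   66.2] 0.4 @H 66 [ 542.7 -274.4] [ 541.9 -274.4]
fFL [ 489.5 -313.3   62.9] 0.8 @H 66 [ 490.2 -312. ] [ 488.6 -312.6]
fFR [ 499.3 -221.1   76.5] 0.6 @H 66 [ 499.2 -222.9] [ 500.6 -220.8]
fBR [ 601.5 -235.7   68. ] 0.6 @H 66 [ 601.5 -236.1] [ 602.8 -235.7]
fBL [ 593.3 -326.4   64.8] 1.2 @H 66 [ 594.2 -325.9] [ 591.7 -326. ]
bFL [ 516.  -183.4   28.9] 1.4 @H 60 [ 514.6 -181.4] [ 511.8 -187.2]
bBL [ 609.9 -159.    56.4] 0.6 @H 60 [ 609.3 -158.9] [ 608.  -159.7]
b R corners [ 496.  -105.8   60. ]
b R corners [588.2 -80.4  60. ]
[550.81416665 236.59865117 309.72579075] [ 553.37994122 -231.37768319  309.09584558]
```

Both measurements agree with the given sizes:

| Item | Position (mm) | Yaw (rad) |
|---|---|---|
| Breaker centre | (552, -132) | 0.245 |
| Button | (542, -156.7) | – |
| Large box tab | (476.7, -265.8) | -0.125 |
| Large box hinge | (597, -281) | – |

I'll go above the button first.

Converted, 40 mm is 0.64, 20 mm is 0.32, -0.125 rad is -1.25.

```bash
echo '[[[0.064, 0.4, 0.48], 0], [[0.064, 0.48, 0.8], 0], [[0.048, 0.32, 0.64], 0], [[0, 0, 0.64], 0], [[0, 0, 0.48], -1.2], [[0, 0, 0.16], -1.25], [[0, 0, 0], 0], [[0, 0, 0], 0]]' | python3 jog.py 0 30
cat > at.py <<'E'
import sys
from h import *
o=bot.get_obs();M=R.from_rotvec(o['tool_rot']).as_matrix()
print(o['time_s'],'pos',o['position'].round(1),'F',o['contact_force'].round(1),'yaw',round(np.arctan2(-M[0,1],M[1,1]),3),'z',M[:,2].round(3),'to target (tool)',totool(eval(sys.argv[1])).round(1))
E
python3 at.py '[542,-156.7,72]'
```

```text
time_s: 3.82
position: [542.5, -156.5, 109.9]
tool_rot: [-0.399, 3.115, 0.001]
contact_force: [-0.1, -0.3, 1.0]
width: 0.0
gripper_force: 0.0
3.825 pos [ 542.5 -156.5  109.9] F [-0.1 -0.3  1. ] yaw 0.255 z [ 0.001  0.    -1.   ] to target (tool) [ 0.6 -0.1 37.9]
```

Converted, 2 mm is 0.032, 15 mm is 0.24.

```bash
echo '[[[0.008, 0, 0.24], 0], [[0, 0, 0.24], 0], [[0, 0, 0.128], 0], [[0, 0, 0.032], 0], [[0, 0, 0.032], 0], [[0, 0, 0.016], 0], [[0, 0, 0], 0]]' | python3 jog.py; python3 at.py '[542,-156.7,65]'
```

```text
time_s: 4.7
position: [541.7, -157.8, 66.5]
tool_rot: [-0.4, 3.115, -0.001]
contact_force: [-0.5, 0.7, 0.1]
width: -0.005
gripper_force: 0.3
4.7 pos [ 541.7 -157.8   66.5] F [-0.5  0.7  0.1] yaw 0.255 z [ 0.001 -0.    -1.   ] to target (tool) [-0.6  1.   1.5]
```

```bash
echo '[[[0, 0, 0.016], 0], [[0, 0, 0], 0]]' | python3 jog.py; echo '[[[0, 0, 0.016], 0], [[0, 0, 0], 0]]' | python3 jog.py|sed -n 2,4p; echo '[[[0, 0, 0.016], 0], [[0, 0, 0], 0]]' | python3 jog.py|sed -n 2,4p
```

```text
time_s: 4.95
position: [541.9, -157.9, 65.6]
tool_rot: [-0.4, 3.115, -0.001]
contact_force: [-1.3, 0.6, 4.3]
width: -0.003
gripper_force: 1.8
position: [541.9, -157.9, 64.5]
tool_rot: [-0.4, 3.115, -0.001]
contact_force: [-0.9, 0.3, 4.6]
position: [541.9, -157.9, 64.0]
tool_rot: [-0.399, 3.115, -0.0]
contact_force: [-1.3, 0.4, 9.0]
```

At 9 N the button has reached the end of its stroke. I'll back off and look.

Converted, -40 mm is -0.64, -10 mm is -0.16.

```bash
echo '[[[0, 0, -0.16], 0], [[0, 0, -0.64], 0], [[-0.32, 0, -0.8], 0], [[-0.32, 0, -0.48], 0], [[0, 0, 0], 0]]' | python3 jog.py 0.6 30|head -2
python3 - <<'E'
from h import *
m=bot.camera_model('wrist');im=bot.capture('wrist');cv2.imwrite('pics/w3.png',im)
pv=np.array([559.3,-111.3,60]);ex=np.array([.97,.2425,0])
for a in(0,.4,.8):print(a,np.round(proj(m,pv+42*np.array([-np.sin(a)*ex[0],-np.sin(a)*ex[1],np.cos(a)]),1),1))
cv2.imwrite('pics/w3b.png',cv2.resize(im[20:320,150:450],(600,600),interpolation=cv2.INTER_CUBIC))
E
```

```text
time_s: 6.08
position: [583.8, -147.1, 196.1]
0 [304.5 175.3]
0.4 [304.9 155. ]
0.8 [303.9 137. ]
```

View pics/w3b.png

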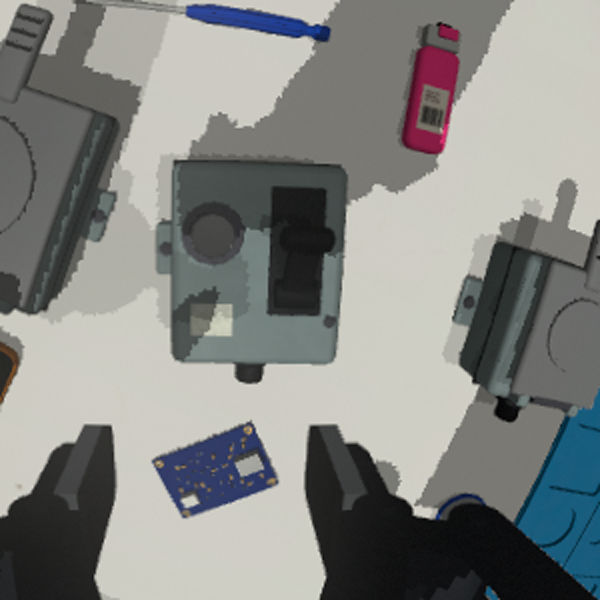

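The lever has dropped: its head is at px (303,139.5), and the prediction for 0.8 rad was (304,137). I'll bring the shut fingers in front of it, on its -x side.

```bash
echo '[[[0.4, 0.24, 0], 0], [[0.48, 0.288, 0], 0], [[0.256, 0.136, 0], 0], [[0, 0, 0.48], 0], [[0, 0, 0.64], 0], [[0, 0, 0.4], 0], [[0, 0, 0], 0]]' | python3 jog.py 0 30|sed -n 4,5p
python3 at.py '[504.9,-124.9,78]'
```

```text
contact_force: [-0.3, 0.2, -0.6]
width: -0.001
7.0 pos [ 497.2 -125.    95.6] F [-0.3  0.2 -0.6] yaw 0.254 z [-0.008  0.001 -1.   ] to target (tool) [-7.6 -1.9 17.5]
```

```bash
echo '[[[0, -0.032, 0.192], 0], [[0, 0, 0.096], 0], [[-0.128, 0, 0], 0], [[-0.128, 0, 0], 0], [[-0.128, 0, 0], 0], [[-0.128, 0, 0], 0], [[-0.096, 0, 0], 0], [[-0.064, 0, 0], 0], [[0, 0, 0], 0]]' | python3 jog.py|sed -n 2,4p
python3 at.py '[554.9,-112.5,78]'
```

```text
position: [544.2, -115.9, 80.6]
tool_rot: [-0.402, 3.113, -0.0]
contact_force: [-0.3, 0.6, -0.2]
8.125 pos [ 544.2 -115.9   80.6] F [-0.3  0.6 -0.2] yaw 0.257 z [ 0.003  0.    -1.   ] to target (tool) [-11.2   0.6   2.6]
```

Converted, -4 mm is -0.064, -3 mm is -0.048.

```bash
echo '[[[-0.064, 0, 0], 0], [[-0.048, 0, 0], 0], [[0, 0, 0], 0]]' | python3 jog.py|sed -n 2,4p
python3 at.py '[554.9,-112.5,78]'
```

```text
position: [548.9, -114.7, 80.2]
tool_rot: [0.4, -3.116, -0.0]
contact_force: [-1.0, 0.1, 0.1]
8.5 pos [ 548.9 -114.7   80.2] F [-1.   0.1  0.1] yaw 0.256 z [-0.  0. -1.] to target (tool) [-6.3  0.6  2.2]
```

```bash
for i in 1; do echo '[[[-0.048, 0, 0], 0], [[0, 0, 0], 0]]' | python3 jog.py|sed -n 2,4p;  echo '[[[-0.032, 0, 0], 0], [[0, 0, 0], 0]]' | python3 jog.py|sed -n 2,4p; echo '[[[-0.032, 0, 0], 0], [[0, 0, 0], 0]]' | python3 jog.py|sed -n 2,4p; done
python3 - <<'E'
from h import *
im=bot.capture('wrist');cv2.imwrite('pics/w4b.png',cv2.resize(im[90:290,170:370],(600,600),interpolation=cv2.INTER_CUBIC))
E
```

```text
position: [551.5, -114.1, 80.2]
tool_rot: [0.4, -3.115, -0.0]
contact_force: [-1.1, -0.5, 0.8]
position: [551.9, -114.0, 80.1]
tool_rot: [0.398, -3.113, -0.001]
contact_force: [-5.2, -1.4, 4.5]
position: [552.0, -113.9, 80.1]
tool_rot: [0.397, -3.11, -0.002]
contact_force: [-7.8, -1.8, 6.5]
```

View pics/w4b.png

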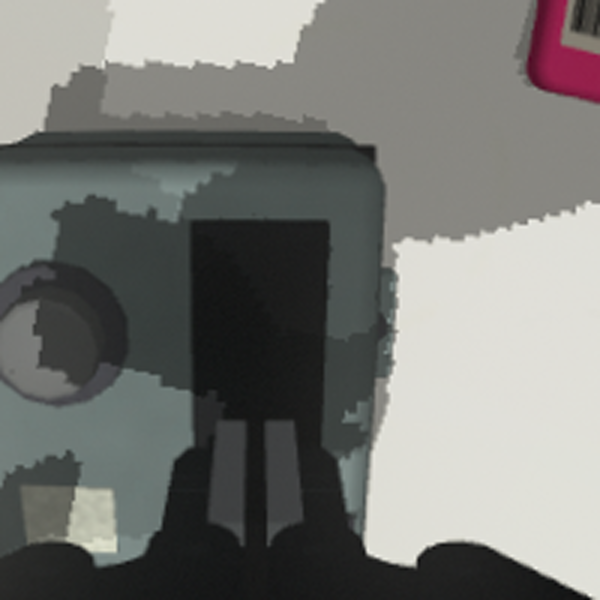

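At about 8 N the stop has been reached (-0.16 rad). I'll back away and check.

```bash
echo '[[[0.128, 0, 0], 0], [[0.32, 0, 0], 0], [[0.48, 0, 0], 0], [[0.16, 0, -0.32], 0], [[0, 0, -0.64], 0], [[0, 0, -0.64], 0], [[0, 0, -0.48], 0], [[-0.32, -0.32, -0.16], 0], [[-0.64, -0.64, 0], 0], [[-0.64, -0.32, 0], 0], [[0, 0, 0], 0]]' | python3 jog.py 0.6|sed -n 1,4p
python3 - <<'E'
from h import *
m=bot.camera_model('wrist');im=bot.capture('wrist');cv2.imwrite('pics/w5.png',im)
pv=np.array([559.3,-111.3,60]);ex=np.array([.97,.2425,0])
for a in(0,.4,.8):print(a,np.round((np.array(proj(m,pv+42*np.array([-np.sin(a)*ex[0],-np.sin(a)*ex[1],np.cos(a)]),1))-[150,20])*2,1))
cv2.imwrite('pics/w5b.png',cv2.resize(im[20:320,150:450],(600,600),interpolation=cv2.INTER_CUBIC))
E
```

```text
time_s: 10.68
position: [612.3, -182.8, 220.9]
tool_rot: [-0.401, 3.109, -0.004]
contact_force: [-0.3, 0.5, -0.5]
0 [391.6 258.3]
0.4 [391.9 221.9]
0.8 [387.8 190.7]
```

View pics/w5b.png

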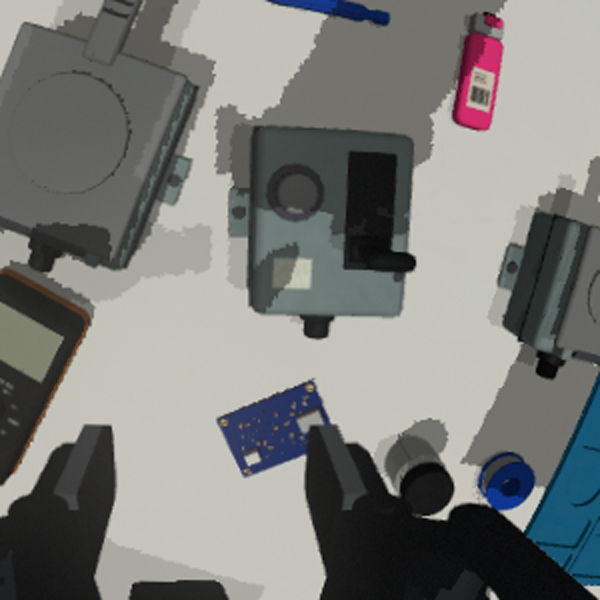

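The lever head is at (391,261), and the prediction for upright was (392,258), so it is latched. Next is the flap: I'll grasp near the tab's end, 130 mm from the hinge, so the fingers clear the flap's edge.

```bash
echo '[[[0.48, -0.128, 0], 0], [[0.72, -0.192, 0], 0], [[0.72, -0.192, 0], 0], [[0.64, -0.176, 0], 0], [[0, 0, 0], 1.3], [[0, 0, 0], 1.3], [[0, 0, 0], 1.22], [[0, 0, 0], 0]]' | python3 jog.py 0.6|sed -n 1,2p
python3 at.py '[468,-264.7,110]'
```

```text
time_s: 11.72
position: [462.3, -263.7, 220.4]
11.725 pos [ 462.3 -263.7  220.4] F [ 0.4  0.4 -0. ] yaw -0.125 z [ 0.  0. -1.] to target (tool) [ -5.8  -0.2 110.4]
```

```bash
echo '[[[-0.048, 0, 0.48], 0], [[-0.048, 0, 0.8], 0], [[0, 0, 0.48], 0], [[0, 0, 0], 0]]' | python3 jog.py|sed -n 2p
python3 at.py '[468,-264.7,48]'
python3 - <<'E'
from h import *
m=bot.camera_model('wrist');im=bot.capture('wrist')
print((np.array(proj(m,[457.9,-263.4,67],1))-[150,90])*2,(np.array(proj(m,[468,-264.7,67],1))-[150,90])*2)
cv2.imwrite('pics/w6b.png',cv2.resize(im[90:384,150:450],(600,588),interpolation=cv2.INTER_CUBIC))
E
```

```text
position: [467.0, -264.0, 108.6]
12.225 pos [ 467.  -264.   108.6] F [0.6 0.1 0. ] yaw -0.125 z [-0.004  0.002 -1.   ] to target (tool) [-1.4 -0.7 60.6]
[207.71671372 228.42759554] [207.65483648 257.15385063]
```

View pics/w6b.png

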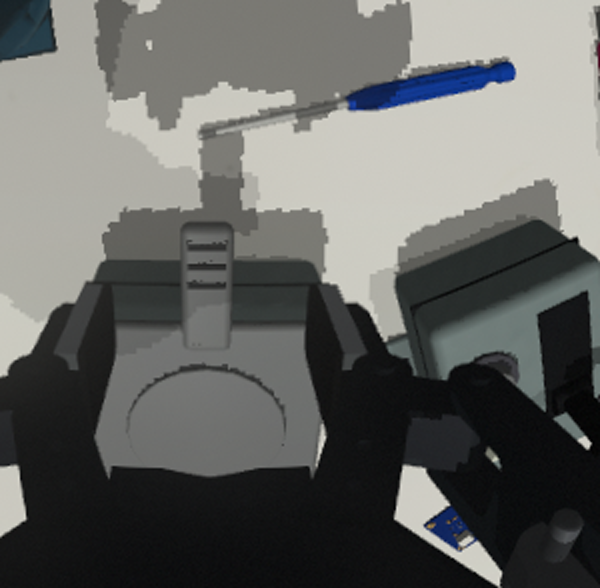

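The tab is centred between the fingers (column 207 against 210), and its end is where predicted. I'll descend and pinch.

Converted, -1 mm is -0.016, 25 mm is 0.4.

```bash
echo '[[[-0.016, -0.0112, 0.4], 0], [[0, 0, 0.4], 0], [[0, 0, 0.16], 0], [[0, 0, 0], 0]]' | python3 jog.py|sed -n 2,4p
echo '[[[0, 0, 0], 0], [[0, 0, 0], 0], [[0, 0, 0], 0], [[0, 0, 0], 0], [[0, 0, 0], 0], [[0, 0, 0], 0]]' | python3 jog.py 0 40
python3 - <<'E'
from h import *
o=bot.get_obs();p=o['position'];M=R.from_rotvec(o['tool_rot']).as_matrix();g=p-19*M[:,2]
ex=np.array([.992,-.125,0]);h=np.array([597,-281,62.])
d=h-g;r0=np.hypot(d@ex,d[2]);a0=np.arctan2(g[2]-62,d@ex);print(g,r0,a0, d@[.125,.992,0])
# pose increments for dtheta arc starting angle a0
th=np.linspace(0,np.pi/3,13)
X=-r0*np.cos(a0+th);Z=r0*np.sin(a0+th);print(np.c_[-np.diff(X),-np.diff(Z)].round(1).tolist())
E
```

```text
position: [470.1, -266.3, 51.0]
tool_rot: [0.199, 3.134, -0.0]
contact_force: [0.7, -0.3, 0.4]
time_s: 13.52
position: [470.4, -265.7, 50.8]
tool_rot: [0.199, 3.134, 0.001]
contact_force: [0.1, 2.4, 6.5]
width: 0.198
gripper_force: 41.4
[ 470.37261935 -265.65992389   69.78063653] 127.7689964575866 0.06093382321900671 0.6110670750956633
[[-1.2, -11.1], [-2.1, -10.9], [-3.1, -10.7], [-4.0, -10.4], [-4.9, -10.0], [-5.7, -9.6], [-6.6, -9.0], [-7.3, -8.4], [-8.0, -7.7], [-8.7, -7.0], [-9.2, -6.2], [-9.7, -5.4]]
```

```bash
echo '[[[-0.0128, 0, -0.1776], 0], [[-0.0288, 0, -0.176], 0], [[-0.0448, 0, -0.1728], 0], [[-0.0592, 0, -0.168], 0], [[0, 0, 0], 0]]' | python3 jog.py; echo '[[[-0.0736, 0, -0.1616], 0], [[-0.088, 0, -0.1552], 0], [[-0.1008, 0, -0.1472], 0], [[-0.112, 0, -0.1376], 0], [[0, 0, 0], 0]]' | python3 jog.py
```

```text
time_s: 14.15
position: [479.2, -266.8, 94.4]
tool_rot: [0.198, 3.135, 0.0]
contact_force: [2.4, 2.0, -5.8]
width: 0.2
gripper_force: 39.6
time_s: 14.78
position: [501.7, -269.8, 131.8]
tool_rot: [-0.199, -3.135, -0.001]
contact_force: [-0.1, 2.8, -4.1]
width: 0.198
gripper_force: 39.4
```

```bash
echo '[[[-0.1232, 0, -0.1264], 0], [[-0.1344, 0, -0.1152], 0], [[-0.144, 0, -0.1024], 0], [[-0.1504, 0, -0.0896], 0], [[0, 0, 0], 0]]' | python3 jog.py
python3 - <<'E'
from h import *
o=bot.get_obs();p=o['position'];g=p+[0,0,19];ex=np.array([.992,-.125,0]);ey=np.array([.125,.992,0]);h=np.array([597,-281,62.])
d=h-g;print(np.hypot(d@ex,d[2]),np.degrees(np.arctan2(g[2]-62,d@ex)))
m=bot.camera_model('wrist');w=bot.capture('wrist');s=bot.capture('scene');t=bot.capture('top')
ms=bot.camera_model('scene')
c=np.array(proj(ms,[560,-270,110])).astype(int);x0,y0=c-[65,70];print(x0,y0)
for a in(52,60,68):
    A=np.radians(a);f=lambda l,y,n=0:h+l*(-np.cos(A)*ex+np.sin(A)*np.array([0,0,1]))+y*ey+n*(np.sin(A)*ex+np.cos(A)*np.array([0,0,1]))
    print(a,[((np.array(proj(ms,f(l,y,4)))-[x0,y0])*4).round() for l,y in((102,46),(102,-46),(140,9))], [np.round(proj(m,f(l,y,4),1)) for l,y in((102,46),(102,-46),(140,9))])
cv2.imwrite('pics/f.png',np.hstack([cv2.resize(s[y0:y0+130,x0:x0+130],(520,520),interpolation=cv2.INTER_CUBIC),cv2.resize(w[:,130:380],(250,384))[:384] if 0 else cv2.resize(w[90:384,150:380],(280,520))]))
E
```

```text
time_s: 15.4
position: [536.6, -274.4, 159.2]
tool_rot: [-0.198, -3.135, -0.0]
contact_force: [-3.2, 4.9, -1.1]
width: 0.203
gripper_force: 39.1
131.08742137806578 62.401436257319126
269 143
52 [array([187., 228.]), array([338., 313.]), array([230., 248.])] [array([334., 235.]), array([179., 235.]), array([277., 219.])]
60 [array([201., 206.]), array([353., 290.]), array([251., 216.])] [array([335., 259.]), array([178., 259.]), array([277., 262.])]
68 [array([215., 185.]), array([368., 268.]), array([272., 185.])] [array([334., 283.]), array([179., 283.]), array([277., 304.])]
```

View pics/f.png

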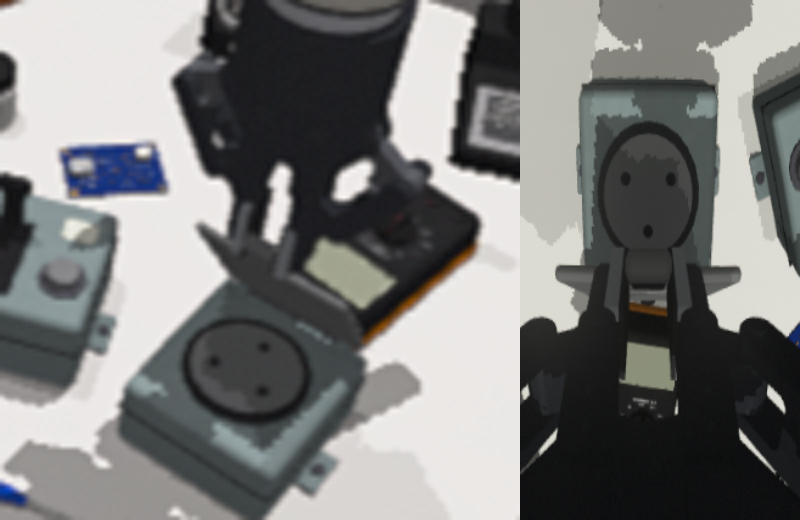

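The flap is up and the tab is still pinched. In the wrist view the flap's free edge runs as a bar at rows about 240–252. In the scene view its left corner is at about (199,226). I'll compute the angle from these.

```bash
python3 - <<'E'
from h import *
ex=np.array([.992,-.125,0]);ey=np.array([.125,.992,0]);h=np.array([597,-281,62.])
ms=bot.camera_model('scene');m=bot.camera_model('wrist');w=bot.capture('wrist')
for a in(48,52,56,60,64):
    A=np.radians(a);f=lambda l,y,n=0:h+l*(-np.cos(A)*ex+np.sin(A)*np.array([0,0,1]))+y*ey+n*(np.sin(A)*ex+np.cos(A)*np.array([0,0,1]))
    print(a,[((np.array(proj(ms,f(102,46,n)))-[269,143])*4).round() for n in(-2,4)],[np.round(proj(m,f(102,-44,n),1)) for n in(-2,4)],'tabend v',[np.round(proj(m,f(140,0,n),1)) for n in(-3.5,5.5)])
np.set_printoptions(linewidth=200)
g=cv2.cvtColor(w,cv2.COLOR_BGR2GRAY);print('u183',g[228:270,183]);print('u332',g[228:270,331]);print('u257 tab',g[215:275,257])
E
```

```text
48 [array([174., 249.]), array([180., 240.])] [array([184., 215.]), array([183., 225.])] tabend v [array([257., 186.]), array([257., 203.])]
52 [array([181., 238.]), array([187., 228.])] [array([183., 226.]), array([182., 236.])] tabend v [array([257., 205.]), array([257., 223.])]
56 [array([188., 226.]), array([194., 217.])] [array([182., 238.]), array([182., 248.])] tabend v [array([257., 225.]), array([257., 245.])]
60 [array([195., 215.]), array([201., 206.])] [array([182., 250.]), array([182., 260.])] tabend v [array([257., 246.]), array([257., 266.])]
64 [array([202., 204.]), array([208., 196.])] [array([182., 262.]), array([182., 272.])] tabend v [array([257., 268.]), array([257., 287.])]
u183 [218 218 218 218 218 218 217 218 218 218 218 185  74  71  77  84  96 104 105 106 103 113 216 218 218 218 218 218 218 218 218 218 218 218 218 218 218 218 217 217 218 218]
u332 [219 219 219 219 219 219 219 219 219 219 219 220 219 219 190 158 137 137 141 179 193 219 219 219 219 219 219 219 220 220 219 220 220 219 219 220 219 220 219 220 219 220]
u257 tab [ 52  53  52  33  20  20  19  22  21  42  53  54  53  52  53  50  46  49  47  51  52  52  54  55  56  58  57  58  58  57  54  53  52  49  47  30  23  26  38  77 116  98  90  89  87  66  28  46  60
  49  54  65  48  21  18  20  20  19  19  21]
```

The rows give about 57°, and the pose geometry gives about 59°. I'll nudge up about 2.5° and let it settle.

Converted, -2.5 mm is -0.04, -2.2 mm is -0.0352.

```bash
echo '[[[-0.04, 0, -0.0224], 0], [[-0.0352, 0, -0.0192], 0], [[0, 0, 0], 0], [[0, 0, 0], 0], [[0, 0, 0], 0], [[0, 0, 0], 0]]' | python3 jog.py
python3 - <<'E'
from h import *
ex=np.array([.992,-.125,0]);ey=np.array([.125,.992,0]);h=np.array([597,-281,62.])
m=bot.camera_model('wrist');w=bot.capture('wrist');g=cv2.cvtColor(w,cv2.COLOR_BGR2GRAY)
for a in(56,60,64):
    A=np.radians(a);f=lambda l,y,n=0:h+l*(-np.cos(A)*ex+np.sin(A)*np.array([0,0,1]))+y*ey+n*(np.sin(A)*ex+np.cos(A)*np.array([0,0,1]))
    print(a,[np.round(proj(m,f(102,-44,n),1)) for n in(-2,4)])
print(np.where(g[225:285,183]<150)[0]+225)
# lever check, bystander view
t=bot.capture('top');cv2.imwrite('pics/end.png',cv2.resize(t[110:280,110:380],(800,504),interpolation=cv2.INTER_CUBIC))
E
```

```text
time_s: 16.35
position: [540.3, -274.9, 161.1]
tool_rot: [-0.2, -3.134, -0.001]
contact_force: [-2.9, 4.7, -2.7]
width: 0.193
gripper_force: 39.1
56 [array([183., 230.]), array([182., 240.])]
60 [array([182., 242.]), array([182., 252.])]
64 [array([182., 254.]), array([182., 264.])]
[238 239 240 241 242 243 244 245 246 247 278 279 280 281 282 283 284]
```

View pics/end.png

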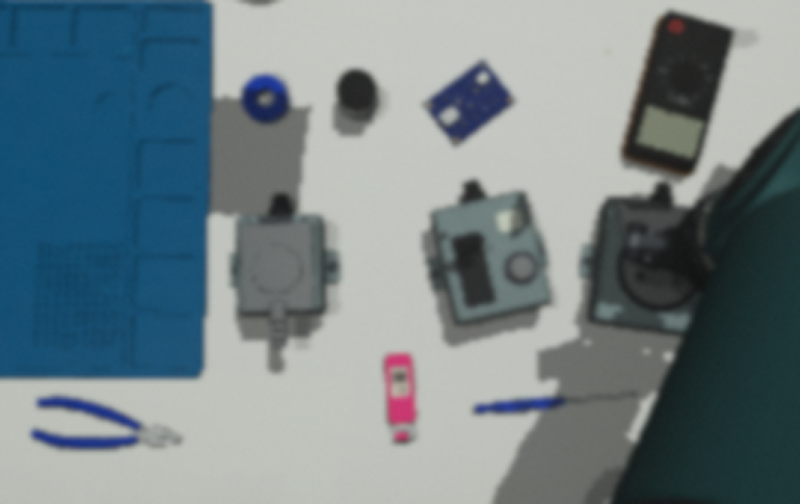

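By vision the flap is at about 59°, and by pose about 60.5°. The top view shows the bystanders in place and the small flap shut.

```bash
python3 -c "
from cell import bot
print(bot.hand_in())"
```

```text
the job is handed in; nothing more can be done
None
```

I handed the job in at about 16 s: the breaker was tripped and its lever lifted until it stayed up by itself, and the gripper is holding the larger flap open at about 60° (59–60.5° measured). The smaller flap is still shut, and the bystanders look undisturbed in the last top view.

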